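# Find the socket that fits the pressure vessel's nut

## Task

Lift the protective cap off the pressure vessel on the cradle and set it down upright on the rubber mat. Then find, by trying them gently, which of the three hex sockets fits the vessel's nut - a small one stops on top of the nut, a big one on the collar round it, the right one goes all the way down to the lid - and finish with that socket fully seated on the nut, still gripped: do not let go at the end. Leave the other sockets standing upright on the bench, knock nothing over, and leave the glassware and the rest alone.

Things in the scene. Friction and masses are not known exactly. Their poses are not given: they have to be found in the camera images.
- cradle_seat (a point): centre of the top face of the cradle, a fixed white plate 110 x 110 x 8 mm on the bench; the vessel to work on stands centred here, with its underside at this point, 8 mm above the bench. Which of the three vessels stands here changes; the other two stand on a rack at the left
- vessel_p: fixed steel lab vessel; the three differ only in nut size. Origin: underside centre; lid 92 mm wide, top 70 mm up. On its centre a hex nut 16 mm high, top 4 mm chamfered, plus stud 4 mm higher. Nut 20, 26 or 32 mm across flats, one each, not told which; round it an 8 mm high hex collar, inside 12 mm wider than the nut, outside 19 mm wider. Flats of both face its own +x and every 60 degrees
- vessel_q: fixed steel lab vessel; the three differ only in nut size. Origin: underside centre; lid 92 mm wide, top 70 mm up. On its centre a hex nut 16 mm high, top 4 mm chamfered, plus stud 4 mm higher. Nut 20, 26 or 32 mm across flats, one each, not told which; round it an 8 mm high hex collar, inside 12 mm wider than the nut, outside 19 mm wider. Flats of both face its own +x and every 60 degrees
- vessel_r: fixed steel lab vessel; the three differ only in nut size. Origin: underside centre; lid 92 mm wide, top 70 mm up. On its centre a hex nut 16 mm high, top 4 mm chamfered, plus stud 4 mm higher. Nut 20, 26 or 32 mm across flats, one each, not told which; round it an 8 mm high hex collar, inside 12 mm wider than the nut, outside 19 mm wider. Flats of both face its own +x and every 60 degrees
- socket_small: smallest loose steel socket, upright, mouth down. Origin: centre of its mouth rim. Hex tube 28.6 mm over flats, bore 22.6 mm (for a nut 2.6 mm smaller), 22 mm deep, flats facing its +x and every 60 degrees. Round shoulder, same width, 22-30 mm up; 18 mm square adapter to hold, faces along its x and y, 30-66 mm up. 0.12-0.34 kg. Fits: rim on lid. Too small: stops 13-16 mm up on nut; too big: 8 mm up on collar
- socket_medium: middle-sized loose steel socket, upright, mouth down. Origin: centre of its mouth rim. Hex tube 34.6 mm over flats, bore 28.6 mm (for a nut 2.6 mm smaller), 22 mm deep, flats facing its +x and every 60 degrees. Round shoulder, same width, 22-30 mm up; 18 mm square adapter to hold, faces along its x and y, 30-66 mm up. 0.12-0.34 kg. Fits: rim on lid. Too small: stops 13-16 mm up on nut; too big: 8 mm up on collar
- socket_large: largest loose steel socket, upright, mouth down. Origin: centre of its mouth rim. Hex tube 40.6 mm over flats, bore 34.6 mm (for a nut 2.6 mm smaller), 22 mm deep, flats facing its +x and every 60 degrees. Round shoulder, same width, 22-30 mm up; 18 mm square adapter to hold, faces along its x and y, 30-66 mm up. 0.12-0.34 kg. Fits: rim on lid. Too small: stops 13-16 mm up on nut; too big: 8 mm up on collar
- cap: loose grey plastic protective cap standing over the nut of the vessel on the cradle, mouth down on its lid: a cup 65 mm across and 28 mm high with a round knob 20 mm across from 28 to 54 mm height. Origin at the centre of its rim (underside), z up. 50 g
- mat: fixed dark rubber mat, 110 x 110 x 3 mm, flat and empty on the bench; origin at the centre of its underside
- tube_rack: bystander: white test-tube rack 60 x 200 mm with glass tubes, 106 mm high; origin under its centre, long along its y
- strip_beaker: bystander: glass beaker with strips in it, 66 mm across, about 125 mm high; origin under its centre
- reagent_bottle: bystander: amber bottle 60 mm across, 120 mm high; origin under its centre
- dropper_cap: bystander: small black dropper cap, 24 mm across, 28 mm high; origin under its centre
- beaker: bystander: small empty glass beaker, 50 mm across, 55 mm high; origin under its centre
- dish: bystander: flat glass dish, 60 mm across, 12 mm high; origin under its centre
- jar: bystander: glass jar, 64 mm across, 75 mm high; origin under its centre
Not all that is in view belongs to the job. What is shaped like the socket_medium but green is not meant.

How it is judged:
On the way:
1. the cap stands upright on the mat, let go (horizontal distance between cap and mat below 0.05 m and height (world z) of cap below 0.01 m and angle between cap's own z axis and vertical below 0.1 rad and contact force between cap and the fingers below 0.2 N and linear speed of cap below 0.02 m/s), for 0.2 s.
At the end, for the whole second after the job is handed in: Cap upright, let go, on the mat (within 50 mm of its centre). The fitting socket is seated on the cradle vessel's nut (rim within 4 mm of the lid, centred to 3 mm, upright to 4 degrees) and gripped with over 2 N. The other two stand upright, let go, at rest on the bench (all of step 1 and ((horizontal distance between socket_small and cradle_seat below 0.003 m and z of socket_small in the frame of cradle_seat between 0.066 and 0.074 m and angle between socket_small's own z axis and vertical below 0.07 rad and contact force between socket_small and the fingers above 2 N and height (world z) of each of socket_medium, socket_large below 0.012 m and angle between each of socket_medium, socket_large's own z axis and vertical below 0.1 rad and contact force between each of socket_medium, socket_large and the fingers below 0.2 N and linear speed of each of socket_medium, socket_large below 0.02 m/s) or (horizontal distance between socket_medium and cradle_seat below 0.003 m and z of socket_medium in the frame of cradle_seat between 0.066 and 0.074 m and angle between socket_medium's own z axis and vertical below 0.07 rad and contact force between socket_medium and the fingers above 2 N and height (world z) of each of socket_small, socket_large below 0.012 m and angle between each of socket_small, socket_large's own z axis and vertical below 0.1 rad and contact force between each of socket_small, socket_large and the fingers below 0.2 N and linear speed of each of socket_small, socket_large below 0.02 m/s) or (horizontal distance between socket_large and cradle_seat below 0.003 m and z of socket_large in the frame of cradle_seat between 0.066 and 0.074 m and angle between socket_large's own z axis and vertical below 0.07 rad and contact force between socket_large and the fingers above 2 N and height (world z) of each of socket_small, socket_medium below 0.012 m and angle between each of socket_small, socket_medium's own z axis and vertical below 0.1 rad and contact force between each of socket_small, socket_medium and the fingers below 0.2 N and linear speed of each of socket_small, socket_medium below 0.02 m/s))); the arm keeps its last pose, push and grip.
It fails at once if a bystander is shoved by more than 40 mm or tipped over (distance of any of tube_rack, strip_beaker, reagent_bottle, dropper_cap, beaker, dish, jar from where it was at the start of the episode above 0.04 m or angle between any of tube_rack, strip_beaker, reagent_bottle, dropper_cap, beaker, dish, jar's own z axis and vertical above 0.5 rad).
It fails at once if a socket or the cap is knocked over (angle between any of cap, socket_small, socket_medium, socket_large's own z axis and vertical above 0.7 rad).
It fails at once if a socket is forced onto a vessel with more than 60 N (contact force between any of socket_small, socket_medium, socket_large and vessel_p above 60 N or contact force between any of socket_small, socket_medium, socket_large and vessel_q above 60 N or contact force between any of socket_small, socket_medium, socket_large and vessel_r above 60 N).
It also fails if it takes over 67 s, if anything falls off the work surface, if the arm or the gripper's body presses on something with over 40 N, if the wrist force passes 120 N, or if a joint passes its speed limit or range.

## Robot

A 6-joint arm with a two-finger parallel gripper is mounted at the origin on the work surface. World frame = base frame: x ahead of the robot, y to its left, z up, the work surface at z = 0. Lengths are in m, angles in rad, forces in N, time in s.
With the tool pointing down it reaches from about 0.375 to 0.925 m from the base axis. Payload 5.7 kg.
Tool frame: the origin (TCP) lies midway between the tips of the shut fingers; the grasp point (between the pads) lies 19 mm behind it; z points along the fingers, x is the direction in which the jaws open and shut, and the axes are right-handed (so a half turn about z gives the same grasp; the last joint's range is limited). The gripper opens to 88 mm and grips with 3 to 60 N. Pads are 20 mm wide; open, the fingers measure 115 mm over their backs; the gripper's body (75 mm by 178 mm) begins 61 mm behind the grasp point.
Start: joints at [1.179, 0.359, 1.51, -0, 1.272, -0.115], TCP at [0.164, 0.577, 0.223] pointing down, gripper open.
Joint ranges: [-2.97, 2.97], [-1.01, 2.36], [0.21, 2.38], [-0.96, 4.11], [0.2, 2.71], [-2.98, 2.98]. Speed limits (rad/s): [2.39, 2.39, 3.14, 3.14, 3.14, 3.14].

## Interface

Orientations are given as a unit quaternion [x, y, z, w].
In Python, from bench import move_ptp, servo_line, goto_joints, move_gripper, sleep, inverse_kinematics, capture, PlanningError, close_job, spot_in, silhouettes, current_clock, current_joint_pos, current_qvel, current_joint_torque, current_position, current_orientation, current_force, current_torque, current_finger_gap gives the robot as it stands. Calls block until the motion is done:
- move_ptp(position, orientation): joint-space move of the TCP to a pose.
- servo_line(position, orientation=None, rate=0.15, contact_N=None): straight line of the TCP; orientation=None keeps the orientation; rate is the mean speed in m/s. With contact_N (N) it stops when the force on the tool has changed by that much, and returns True; else False.
- goto_joints(angles): joint-space move.
- move_gripper(opening): finger opening in m; the grip force is fixed at half the most; returns when the fingers have stopped.
- sleep(seconds).
- inverse_kinematics(position, orientation): joint angles nearest the present ones, or None.
- capture(name): name is "side" or "top"; returns a dict with "image" (384x512x3 uint8, blue, green, red), "range_z" (384x512 float32, m along the optical axis (not along the pixel's ray), 0 where there is no reading), "intrinsics" (3x3 intrinsics, pixels), "k1" (the pictures are not rectified: a ray, as slopes to the right and down, at radius r is drawn at 1 + k1 r^2 times it, then the intrinsics apply), "R" (3x3) and "t" (3): a world point X has camera coordinates R X + t. Camera axes: x right, y down, z forward; pixel columns grow to the right and rows downward; lengths in m; the calibration is good to about 2 mm. A picture is of the moment at which its call begins.
A pose or a line that the arm cannot do raises PlanningError and nothing moves.
- close_job(): hands the job in, once; it reports no verdict.
Trained networks look in the newest picture that a camera, given by its name, has taken for a name from the list of things; names that differ only in an ending like _2 or _b are one class to them, and where a whole thing is asked for, a point or a joint stands for the part that bears it (a point fixed in the world has none). Each returns a list of dicts, best first, with "conf" (0 to 1); they miss things now and then, are a little off and sometimes report something else, mostly with a low value. They report only what shows in the picture. A call takes as long as a camera call. They do not tell look-alikes from the thing itself.
- spot_in(camera, query): "xy" ([column, row] in pixels, amid what is visible of it).
- silhouettes(camera, query): "region" (384x512 bool, what is visible of it) and "xy" ([column, row] in pixels, amid what is visible of it).
Readings, each from a call of its own:
- current_clock(): time.
- current_joint_pos(): joint angles.
- current_qvel(): joint speeds.
- current_joint_torque(): joint torques, N m.
- current_position(): TCP position.
- current_orientation(): TCP orientation.
- current_force(): force on the tool from outside, world axes, zero at the start.
- current_torque(): the same for the moment, N m.
- current_finger_gap(): finger opening in m.
Only numpy, scipy, OpenCV 4.12 (cv2) and the standard library are available. Lean on these libraries where they do the work, as an engineer would, in place of code of your own. Each camera call takes 0.05 s, during which the arm holds its last target.

## Working session

There is one attempt and no reset: what is moved stays moved. The work goes in short steps, each a Python script; the robot and the scene stay as the last script left them, time stands still between calls to the robot, and variables do not carry over. Pictures are saved under pics/ and viewed, and the job is handed in when it is done.

```bash
ls; mkdir -p pics
cat > h.py <<'E'
import numpy as np, cv2
from bench import *
E
python3 - <<'E'
from h import *
for c in ("top","side"):
    d=capture(c); cv2.imwrite(f"pics/{c}0.png",d["image"])
    np.savez(f"{c}0.npz",**{k:d[k] for k in d})
    print(c,d["intrinsics"].tolist(),d["k1"],np.round(d["R"],3).tolist(),d["t"])
print(current_clock(),current_force(),current_finger_gap(),current_orientation())
E
```

```text
pics
top [[353.6314446978327, 0.0, 249.5085266460404], [0.0, 353.6314446978327, 192.85927762192566], [0.0, 0.0, 1.0]] -0.07241308624428645 [[0.011, -1.0, -0.021], [-0.988, -0.007, -0.155], [0.155, 0.022, -0.988]] [0.03462566 0.56050172 0.97508616]
side [[395.53979555996375, 0.0, 258.73831479525626], [0.0, 395.53979555996375, 193.6725011585193], [0.0, 0.0, 1.0]] -0.08265723583702964 [[0.941, -0.337, -0.019], [-0.238, -0.622, -0.746], [0.24, 0.707, -0.665]] [-0.54423781  0.19627712  1.0470679 ]
0.1 [-0.91578731  0.49945897 -0.2622091 ] 0.08811773133724138 [ 7.97903309e-01  6.02784905e-01 -7.10553157e-04  4.03286923e-04]
```

View pics/top0.png

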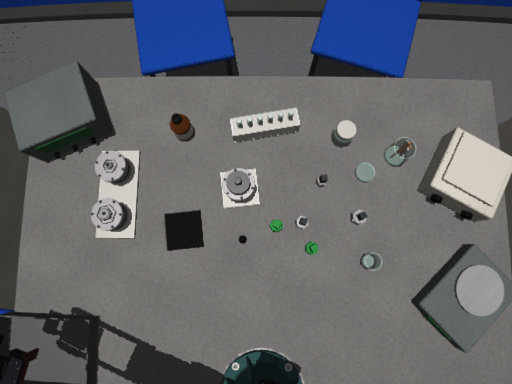

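View pics/side0.png

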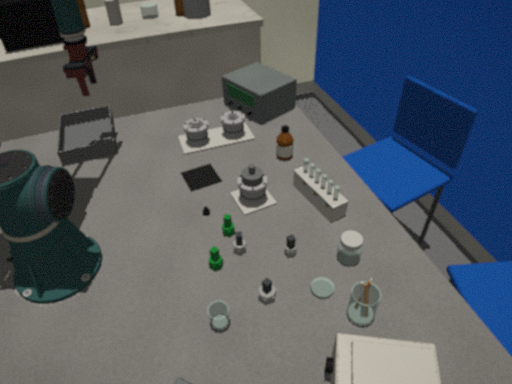

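```bash
cat >> h.py <<'E'
def pix2w(d,uv,z):
    """pixel -> world point on plane z"""
    K=d["intrinsics"];k=float(d["k1"])
    p=np.array([(uv[0]-K[0,2])/K[0,0],(uv[1]-K[1,2])/K[1,1]])
    u=p.copy()
    for _ in range(20): u=p/(1+k*(u@u))
    R=d["R"];t=d["t"]
    c=-R.T@t; r=R.T@np.array([u[0],u[1],1])
    return c+r*(z-c[2])/r[2]
def w2pix(d,X):
    c=d["R"]@np.asarray(X,float)+d["t"]; u=c[:2]/c[2]
    u=u*(1+float(d["k1"])*(u@u)); K=d["intrinsics"]
    return np.array([u[0]*K[0,0]+K[0,2],u[1]*K[1,1]+K[1,2]])
def cloud(d):
    K=d["intrinsics"];k=float(d["k1"])
    v,u=np.mgrid[0:384,0:512]
    p=np.stack([(u-K[0,2])/K[0,0],(v-K[1,2])/K[1,1]],-1); s=p.copy()
    for _ in range(20): s=p/(1+k*(s**2).sum(-1,keepdims=True))
    z=d["range_z"]; P=np.concatenate([s*z[...,None],z[...,None]],-1)
    return (P-d["t"])@d["R"]
E
python3 - <<'E'
from h import *
for c in ("top","side"):
    d=capture(c); P=cloud(d)
    for n in ["vessel_p","socket_small","socket_medium","socket_large","cap","mat","tube_rack","strip_beaker","reagent_bottle","dropper_cap","beaker","dish","jar","cradle_seat"]:
        for s in silhouettes(c,n)[:4]:
            m=s["region"]&(d["range_z"]>0); q=P[m]
            if len(q)<3: print(n,'few');continue
            print(c,n,round(s["conf"],2),np.round(s["xy"]),m.sum(),"lo",np.round(np.percentile(q,3,0),3),"hi",np.round(np.percentile(q,97,0),3))
E
```

```text
top vessel_p 0.77 [111. 165.] 886 lo [0.592 0.401 0.021] hi [0.67  0.481 0.092]
top vessel_p 0.74 [242. 193.] 302 lo [0.539 0.029 0.072] hi [0.619 0.111 0.082]
top vessel_p 0.73 [110. 216.] 984 lo [0.45  0.402 0.015] hi [0.532 0.484 0.096]
top vessel_p 0.59 [177. 128.] 474 lo [0.729 0.218 0.007] hi [0.774 0.269 0.122]
top socket_small 0.43 [321. 179.] 116 lo [ 0.591 -0.182  0.005] hi [ 0.613 -0.158  0.068]
top socket_small 0.22 [344. 133.] 488 lo [ 0.712 -0.26   0.01 ] hi [ 0.767 -0.208  0.078]
top socket_medium 0.6 [277. 225.] 95 lo [ 0.455 -0.052  0.027] hi [ 0.481 -0.025  0.068]
top socket_large 0.62 [358. 218.] 198 lo [ 0.477 -0.29   0.006] hi [ 0.514 -0.258  0.068]
top cap 0.92 [236. 182.] 480 lo [0.552 0.043 0.08 ] hi [0.613 0.1   0.133]
top cap 0.5 [401. 151.] 690 lo [ 0.654 -0.431  0.002] hi [ 0.717 -0.368  0.118]
top mat 0.77 [182. 229.] 1299 lo [ 0.404  0.185 -0.   ] hi [0.507 0.289 0.007]
top mat 0.61 [243. 191.] 477 lo [0.54  0.029 0.007] hi [0.625 0.117 0.106]
top mat 0.58 [108. 213.] 956 lo [0.452 0.402 0.021] hi [0.531 0.482 0.096]
top tube_rack 0.93 [265. 126.] 1688 l
[... 2304 characters left out ...]
214 0.001] hi [0.782 0.315 0.12 ]
side reagent_bottle 0.6 [198. 177.] 684 lo [ 0.404  0.18  -0.001] hi [0.504 0.286 0.005]
side dropper_cap 0.39 [207. 212.] 59 lo [0.418 0.047 0.001] hi [0.439 0.066 0.026]
side beaker 0.88 [219. 314.] 504 lo [ 0.351 -0.332  0.002] hi [ 0.39  -0.286  0.056]
side dish 0.6 [320. 287.] 418 lo [ 0.608 -0.337 -0.   ] hi [ 0.661 -0.283  0.014]
side jar 0.87 [350. 246.] 691 lo [ 0.715 -0.273  0.007] hi [ 0.766 -0.223  0.076]
side jar 0.47 [207. 214.] 67 lo [ 0.418  0.047 -0.001] hi [0.44  0.078 0.026]
side cradle_seat 0.93 [250. 206.] 445 lo [0.525 0.011 0.   ] hi [0.637 0.11  0.011]
side cradle_seat 0.38 [195. 130.] 547 lo [0.456 0.398 0.011] hi [0.528 0.462 0.091]
```

Run:
```python
from h import *
t=np.load("top0.npz")["image"]; s=np.load("side0.npz")["image"]
cv2.imwrite("pics/ctop.png",cv2.resize(t[150:270,210:380],None,fx=4.7,fy=4.7,interpolation=cv2.INTER_CUBIC))
cv2.imwrite("pics/cside.png",cv2.resize(s[150:320,180:350],None,fx=3.5,fy=3.5,interpolation=cv2.INTER_CUBIC))
cv2.imwrite("pics/cv.png",np.hstack([cv2.resize(t[140:240,80:145],None,fx=6,fy=6,interpolation=cv2.INTER_CUBIC),cv2.resize(t[155:215,215:265],(400,600),interpolation=cv2.INTER_CUBIC)]))
```

```text
(no output)
```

View pics/ctop.png

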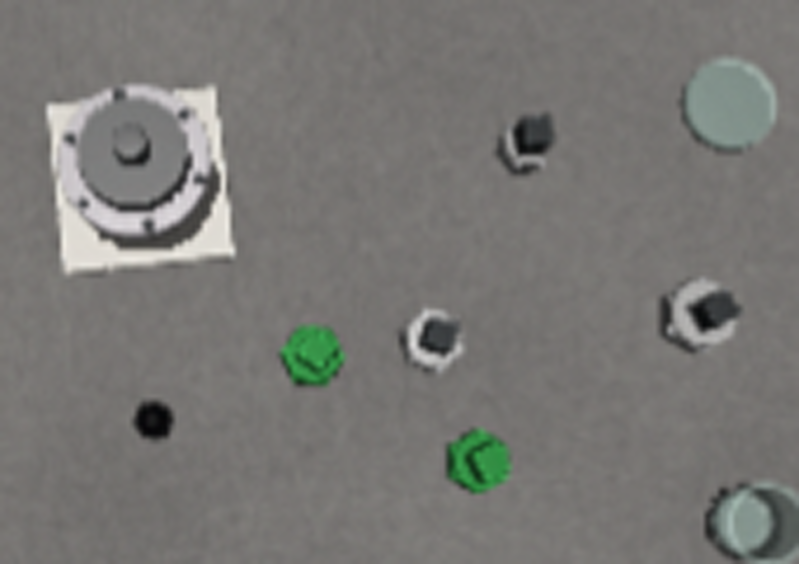

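View pics/cside.png

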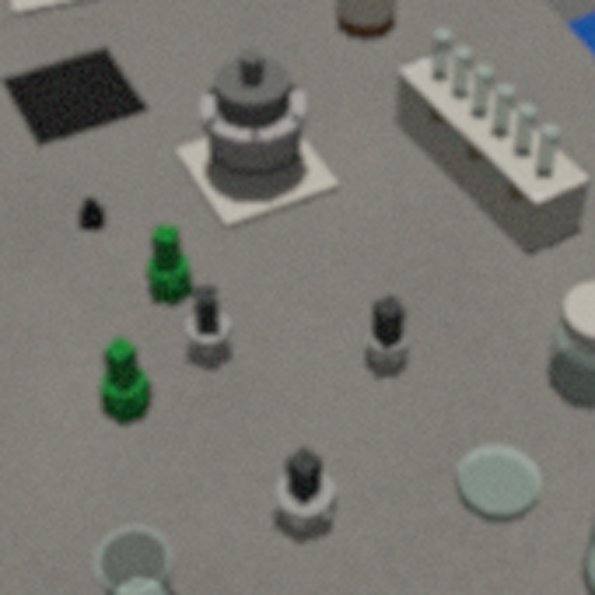

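View pics/cv.png

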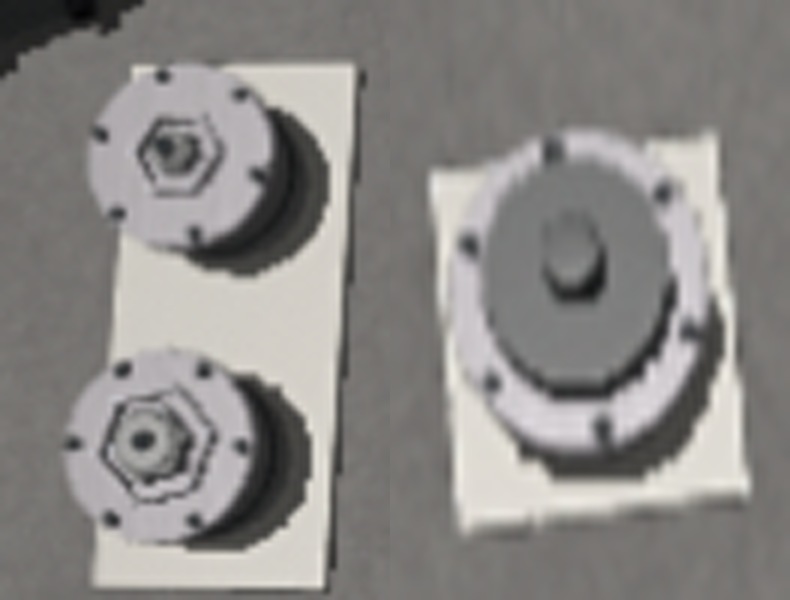

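```bash
cat >> h.py <<'E'
def Q(psi): return [float(np.cos(psi/2)),float(np.sin(psi/2)),0.,0.]
E
python3 - <<'E'
from h import *
D={c:dict(np.load(f"{c}0.npz")) for c in("top","side")}
for c,d in D.items():
    P=cloud(d); x,y,z=P[...,0],P[...,1],P[...,2]
    def near(cx,cy,r,zl,zh):
        m=(np.hypot(x-cx,y-cy)<r)&(z>zl)&(z<zh)&(d["range_z"]>0); return P[m]
    def show(n,q):
        if len(q)<3: print(c,n,len(q));return
        (a,b),(w,h),an=cv2.minAreaRect(q[:,:2].astype(np.float32)*1000)
        print(c,n,len(q),"med",np.round(np.median(q,0),4),"rect",round(a,1),round(b,1),round(w,1),round(h,1),round(an,1))
    show("knobtop",near(.582,.07,.025,.126,.14))
    show("captop",near(.582,.07,.045,.102,.11))
    show("lid",near(.582,.07,.06,.074,.082))
    show("mat",near(.456,.236,.05,-.01,.01))
    for n,(a,b) in dict(small=(.602,-.17),med=(.48,-.12),large=(.496,-.273)).items():
        show(n+"top",near(a,b,.03,.061,.072)); show(n+"sh",near(a,b,.035,.026,.034))
print([inverse_kinematics([.582,.07,.2],Q(p)) for p in (0.5,1.57,2.2)])
E
```

```text
top knobtop 43 med [0.581  0.0713 0.1319] rect 581.9 71.3 17.0 17.1 44.1
top captop 375 med [0.5801 0.0705 0.1064] rect 581.7 71.5 63.5 62.9 0.4
top lid 349 med [0.5713 0.0679 0.0784] rect 581.5 71.8 90.2 89.3 90.0
top mat 880 med [0.4561 0.2358 0.0035] rect 456.3 235.2 98.6 97.9 44.3
top smalltop 44 med [ 0.6038 -0.1717  0.0668] rect 603.9 -171.8 17.4 18.1 89.4
top smallsh 25 med [ 0.5964 -0.1643  0.0305] rect 601.6 -167.5 26.0 17.0 35.5
top medtop 44 med [ 0.48   -0.1118  0.0662] rect 480.4 -112.0 18.0 17.9 75.3
top medsh 54 med [ 0.4757 -0.1077  0.0302] rect 480.4 -112.0 32.5 32.0 21.0
top largetop 45 med [ 0.4965 -0.279   0.0661] rect 496.5 -278.1 17.5 18.6 32.5
top largesh 93 med [ 0.4915 -0.2722  0.0298] rect 495.6 -276.5 39.5 35.7 27.7
side knobtop 30 med [0.5812 0.066  0.1302] rect 582.2 67.0 16.4 19.5 15.7
side captop 199 med [0.5764 0.062  0.1055] rect 581.9 67.6 60.2 62.7 74.3
side lid 213 med [0.5696 0.043  0.0773] rect 577.5 58.8 73.3 90.8 64.9
side mat 438 med [0.4558 0.2344 0.0024] rect 455.0 234.6 96.4 98.4 68.9
side smalltop 45 med [ 0.6025 -0.1766  0.0649] rect 604.1 -174.8 18.2 19.2 16.2
side smallsh 41 med [ 0.6006 -0.1821  0.0297] rect 601.2 -180.3 17.6 27.4 59.6
side medtop 45 med [ 0.4806 -0.117   0.0657] rect 480.2 -116.0 19.9 15.9 72.1
side medsh 65 med [ 0.4782 -0.122   0.0295] rect 480.1 -117.7 30.2 32.7 80.2
side largetop 54 med [ 0.4971 -0.2826  0.0647] rect 498.2 -282.7 19.5 16.9 29.2
side largesh 116 med [ 0.492  -0.2904  0.0288] rect 494.9 -286.0 33.4 38.6 60.8
[array([ 1.88982071e-03,  3.60145778e-01,  1.56873371e+00, -4.44089210e-16,
        1.21271316e+00, -4.98110179e-01]), array([ 1.88982071e-03,  3.60145778e-01,  1.56873371e+00, -4.44089210e-16,
        1.21271316e+00, -1.56811018e+00]), array([ 1.88982071e-03,  3.60145778e-01,  1.56873371e+00, -4.44089210e-16,
        1.21271316e+00, -2.19811018e+00])]
```

Run:
```python
from h import *
q=Q(np.pi/2)
move_gripper(0.06)
move_ptp([.582,.0695,.17],q)
servo_line([.582,.0695,.111],q,rate=0.1,contact_N=6)
print(current_position(),current_force())
move_gripper(0.0); print("gap",current_finger_gap())
servo_line([.582,.0695,.19],q,rate=.1)
for c in("top","side"):
    d=capture(c); cv2.imwrite(f"pics/{c}1.png",d["image"]); np.savez(f"{c}1.npz",**d)
print(current_clock(),current_position(),current_force())
```

```text
[0.58236639 0.06961709 0.11130782] [-0.35457343  0.1960043   0.25943733]
gap 0.019151218807145202
7.0667 [0.58134832 0.06948377 0.18912997] [-0.27752969  0.03682067  0.03863867]
```

View pics/side1.png

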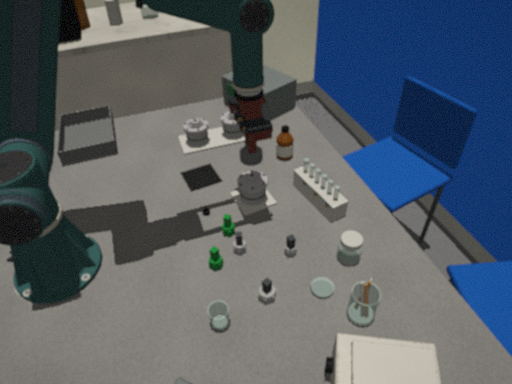

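Run:
```python
from h import *
q=Q(np.pi/2)
p=[.4557,.235]
move_ptp([*p,.12],q)
servo_line([*p,.055],q,rate=.12)
r=servo_line([*p,.030],q,rate=.03,contact_N=3)
print(r,current_position(),current_force())
move_gripper(.05)
servo_line([*p,.15],q,rate=.15)
move_ptp([.48,-.116,.20],q)
for c in("top","side"):
    d=capture(c); cv2.imwrite(f"pics/{c}2.png",d["image"]); np.savez(f"{c}2.npz",**d)
print(current_clock())
t=np.load("top2.npz")["image"]; s=np.load("side2.npz")["image"]
cv2.imwrite("pics/c2.png",np.hstack([cv2.resize(t[145:255,150:270],(400,367),interpolation=cv2.INTER_CUBIC),cv2.resize(s[140:240,180:289],(400,367),interpolation=cv2.INTER_CUBIC)]))
```

```text
True [0.45554973 0.2349854  0.03554553] [0.35304843 0.71846896 0.98519184]
12.2833
```

View pics/c2.png

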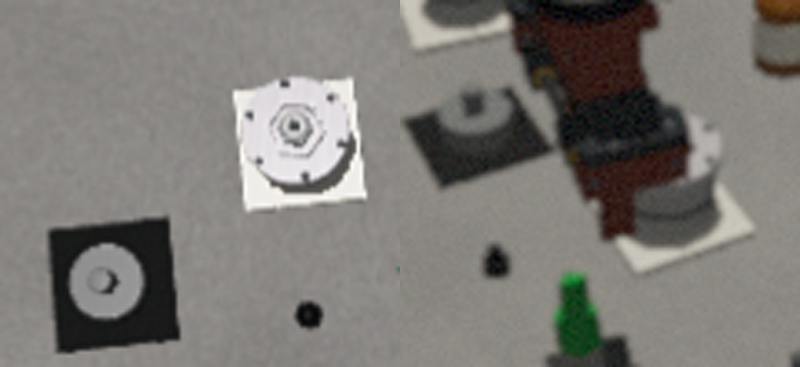

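View pics/top2.png

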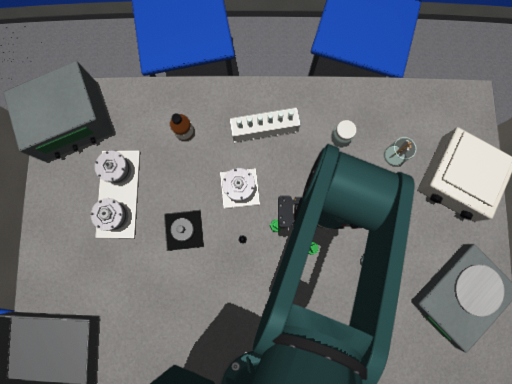

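```bash
cat >> h.py <<'E'
def ortho(d,cx,cy,z,half=0.05,n=400):
    """image resampled on plane z: columns = world +x, rows = world -y"""
    g=np.linspace(-half,half,n); X,Y=np.meshgrid(cx+g,cy-g)
    W=np.stack([X,Y,np.full_like(X,z)],-1)@np.asarray(d["R"]).T+d["t"]
    u=W[...,:2]/W[...,2:]; u=u*(1+float(d["k1"])*(u**2).sum(-1,keepdims=True)); K=d["intrinsics"]
    m=(u*[K[0,0],K[1,1]]+[K[0,2],K[1,2]]).astype(np.float32)
    return cv2.remap(d["image"],m[...,0],m[...,1],cv2.INTER_CUBIC)
E
python3 - <<'E'
from h import *
d=dict(np.load("top2.npz")); P=cloud(d);x,y,z=P[...,0],P[...,1],P[...,2]
o=[]
for cx,cy in((.582,.07),(.632,.44),(.49,.442)):
    r=np.hypot(x-cx,y-cy); m=(r<.045)&(r>.03)&(z>.05); zz=np.median(z[m]);
    m=(r<.06)&(abs(z-zz)<.004)
    (a,b),(w,h),an=cv2.minAreaRect(P[m][:,:2].astype(np.float32)*1000)
    c=(r<.04)&(z>zz+.005); rr=np.hypot(P[c][:,0]-a/1000,P[c][:,1]-b/1000)
    print(zz,a,b,w,h,"collar+ pts",c.sum(),np.sort(rr)[-5:],"area mm2 above",zz)
    t=(r<.04)&(z>zz+.010); print("nut pts",t.sum(), cv2.minAreaRect(P[t][:,:2].astype(np.float32)*1000))
    im=ortho(d,a/1000,b/1000,zz+.008,half=.05,n=266); o.append(im)
cv2.imwrite("pics/three.png",np.hstack(o))
E
```

```text
0.07846851715239186 581.4002685546875 71.59418487548828 89.14388275146484 89.82854461669922 collar+ pts 147 [0.02398412 0.0246016  0.02472193 0.02509646 0.02551605] area mm2 above 0.07846851715239186
nut pts 76 ((585.3008422851562, 66.40086364746094), (30.932899475097656, 35.140235900878906), 64.26773834228516)
0.07812329339779554 631.79833984375 442.92474365234375 90.23111724853516 89.29822540283203 collar+ pts 108 [0.02214138 0.02270037 0.03507221 0.03765026 0.04145824] area mm2 above 0.07812329339779554
nut pts 50 ((629.3171997070312, 446.364013671875), (36.72614288330078, 27.767473220825195), 8.338980674743652)
0.07857270939859895 491.8723449707031 442.2801513671875 90.9197998046875 89.44766998291016 collar+ pts 215 [0.02819782 0.0283093  0.02880579 0.02893371 0.02929249] area mm2 above 0.07857270939859895
nut pts 124 ((488.4026794433594, 441.9104919433594), (48.829200744628906, 44.09719467163086), 80.74410247802734)
```

View pics/three.png

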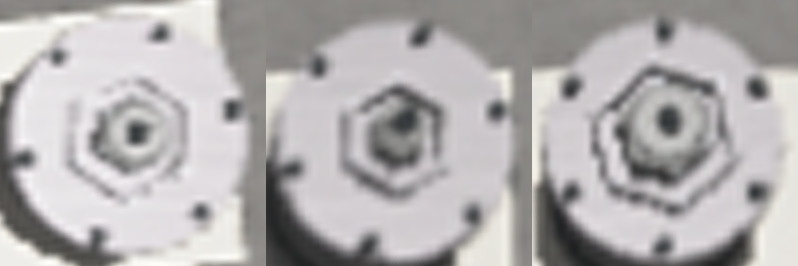

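```bash
cat > fit.py <<'E'
from h import *
from scipy.optimize import minimize
def hexin(x,y,af,th):
    m=np.zeros_like(x)
    for k in range(3):
        a=th+k*np.pi/3; m=np.maximum(m,abs(x*np.cos(a)+y*np.sin(a)))
    return m-af/2     # <0 inside
def vessel(af,z0=.008):
    def h(x,y,th):
        r=np.hypot(x,y); z=np.where(r<.046,z0+.070,0.)
        z=np.where((hexin(x,y,af+.019,th)<0)&(hexin(x,y,af+.012,th)>0),z0+.078,z)
        n=hexin(x,y,af,th); z=np.where(n<0,z0+.070+np.minimum(.016,.012-n),z)
        return np.where(r<.005,z0+.090,z)
    return h
def socket(af):
    def h(x,y,th):
        z=np.where(hexin(x,y,af,th)<0,.022,0.); z=np.where(np.hypot(x,y)<af/2,.030,z)
        c,s=np.cos(th),np.sin(th)
        return np.where((abs(x*c+y*s)<.009)&(abs(-x*s+y*c)<.009),.066,z)
    return h
def rays(d,box):
    u0,u1,v0,v1=box; K=d["intrinsics"];k=float(d["k1"]); ss=2
    v,u=np.mgrid[v0:v1,u0:u1].astype(float)
    p=np.stack([(u-K[0,2])/K[0,0],(v-K[1,2])/K[1,1]],-1); s=p.copy()
    for _ in range(20): s=p/(1+k*(s**2).sum(-1,keepdims=True))
    R=np.asarray(d["R"]); c=-R.T@d["t"]
    return c,np.concatenate([s,np.ones(s.shape[:2]+(1,))],-1)@R
def fit(d,h,cx,cy,ztop,zmin,rad,ths,mask=None):
    """coarse-to-fine depth fit of height field"""
    c0=w2pix(d,[cx,cy,ztop/2+zmin/2]); b=int(rad*420/.9)+6
    u,v=int(c0[0]),int(c0[1]); box=(u-b,u+b,v-b,v+b)
    c,r=rays(d,box); Z=d["range_z"][v-b:v+b,u-b:u+b]
    zs=np.arange(ztop+.002,zmin-.001,-.001)
    tt=(zs[:,None,None]-c[2])/r[None,...,2]
    X=c[0]+tt*r[None,...,0]; Y=c[1]+tt*r[None,...,1]
    obs=c[2]+Z*r[...,2]
    ok=(Z>0)
    xo=c[0]+Z*r[...,0]; yo=c[1]+Z*r[...,1]
    ok&=(np.hypot(xo-cx,yo-cy)<rad)&(obs>zmin-.004)
    def cost(p):
        H=h(X-p[0],Y-p[1],p[2]); hit=H>=zs[:,None,None]
        i=np.argmax(hit,0); zp=np.where(hit.any(0),zs[i],zmin)
        e=np.minimum(abs(obs-zp),.012)[ok]
        return e.mean()*1000
    best=[]
    for th in ths:
        p=np.array([cx,cy,th])
        f=minimize(cost,p,method="Nelder-Mead",options=dict(initial_simplex=p+np.array([[0,0,0],[.004,0,.1],[-.003,.004,-.1],[-.002,-.004,.15]]),xatol=1e-5,fatol=1e-4,maxiter=150))
        best.append((f.fun,*f.x))
    return sorted(best)
E
cat > a.py <<'E'
from fit import *
T=dict(np.load("top2.npz"))
for n,(cx,cy) in dict(cr=(.582,.07),up=(.632,.442),lo=(.492,.442)).items():
    for af in(.020,.026,.032):
        b=fit(T,vessel(af),cx,cy,.098,.078,.036,np.radians([0,10,20,30,40,50]))
        print(n,af,[(round(f,3),round(x*1e3,1),round(y*1e3,1),round(np.degrees(t)%60,1)) for f,x,y,t in b[:3]],flush=True)
for cam in("top","side"):
    d=dict(np.load(cam+"0.npz"))
    b=fit(d,socket(.0346),.480,-.114,.066,0.,.03,np.radians(np.arange(0,180,15)))
    print(cam,[(round(f,3),round(x*1e3,1),round(y*1e3,1),round(np.degrees(t)%180,1)) for f,x,y,t in b[:7]],flush=True)
E
time python3 a.py
```

```text
cr 0.02 [(np.float64(2.969), np.float64(585.0), np.float64(68.9), np.float64(56.8)), (np.float64(3.098), np.float64(585.5), np.float64(70.0), np.float64(5.6)), (np.float64(3.111), np.float64(579.9), np.float64(73.2), np.float64(19.7))]
cr 0.026 [(np.float64(1.515), np.float64(582.2), np.float64(71.1), np.float64(58.7)), (np.float64(1.671), np.float64(582.7), np.float64(71.1), np.float64(50.9)), (np.float64(1.889), np.float64(582.2), np.float64(71.4), np.float64(8.0))]
cr 0.032 [(np.float64(3.322), np.float64(584.6), np.float64(75.7), np.float64(55.5)), (np.float64(3.327), np.float64(583.3), np.float64(74.0), np.float64(26.2)), (np.float64(3.33), np.float64(585.2), np.float64(68.1), np.float64(58.3))]
up 0.02 [(np.float64(1.413), np.float64(631.4), np.float64(442.7), np.float64(59.0)), (np.float64(1.414), np.float64(631.3), np.float64(442.5), np.float64(59.2)), (np.float64(1.424), np.float64(631.3), np.float64(443.0), np.float64(0.7))]
up 0.026 [(np.float64(2.782), np.float64(630.6), np.float64(445.9), np.float64(46.3)), (np.float64(2.788), np.float64(631.1), np.float64(444.8), np.flo
[... 1496 characters left out ...]
.3), np.float64(59.4)), (np.float64(2.435), np.float64(480.2), np.float64(-112.6), np.float64(88.8))]
side [(np.float64(1.257), np.float64(480.7), np.float64(-114.4), np.float64(162.9)), (np.float64(1.277), np.float64(480.6), np.float64(-114.3), np.float64(164.7)), (np.float64(1.463), np.float64(480.6), np.float64(-114.6), np.float64(154.1)), (np.float64(1.612), np.float64(480.6), np.float64(-114.6), np.float64(94.5)), (np.float64(1.698), np.float64(480.4), np.float64(-114.0), np.float64(104.6)), (np.float64(1.724), np.float64(480.5), np.float64(-114.7), np.float64(47.7)), (np.float64(1.73), np.float64(479.7), np.float64(-114.8), np.float64(173.5))]
real	1m9.540s
user	0m38.908s
sys	0m30.867s
```

```bash
cat > b.py <<'E'
from fit import *
d=dict(np.load("side1.npz"))
b=fit(d,vessel(.026),.582,.068,.098,.078,.036,np.radians([0,10,20,30,40,50]))
print("side cr",[(round(f,3),round(x*1e3,1),round(y*1e3,1),round(np.degrees(t)%60,1)) for f,x,y,t in b[:4]],flush=True)
E
python3 b.py
python3 - <<'E'
from h import *
q=Q(np.radians(74.2)); p=[.4807,-.1134]
move_gripper(.045)
move_ptp([*p,.11],q)
r=servo_line([*p,.035],q,rate=.1,contact_N=6)
print(r,current_position(),current_force())
move_gripper(0.); print("gap",current_finger_gap(),current_position(),current_force())
E
```

```text
side cr [(np.float64(6.078), np.float64(582.0), np.float64(68.6), np.float64(59.0)), (np.float64(6.086), np.float64(582.0), np.float64(69.1), np.float64(59.7)), (np.float64(6.142), np.float64(582.2), np.float64(69.0), np.float64(50.9)), (np.float64(6.257), np.float64(582.1), np.float64(68.4), np.float64(41.2))]
False [ 0.48137855 -0.11368211  0.03566406] [ 0.5347238  -0.00607431  0.41462896]
gap 0.017530110681052063 [ 0.48084836 -0.11340075  0.03524439] [-0.15893177 -0.4065725   3.81304569]
```

```bash
cat > c.py <<'E'
from fit import *
q=Q(np.radians(74.2)); p=[.4807,-.1134]
servo_line([*p,.055],q,rate=.05)
servo_line([*p,.165],q,rate=.15)
print(current_position(),current_force(),current_finger_gap())
q2=Q(np.radians(74.2+14.7))
move_ptp([.582,.0699,.180],q2)
for c in("top","side"):
    d=capture(c); cv2.imwrite(f"pics/{c}3.png",d["image"]); np.savez(f"{c}3.npz",**d)
print(current_clock(),current_position(),current_force())
s=np.load("side3.npz")["image"]
cv2.imwrite("pics/c3.png",cv2.resize(s[100:240,170:330],None,fx=4,fy=4,interpolation=cv2.INTER_CUBIC))
E
python3 c.py
```

```text
[ 0.48000261 -0.11312528  0.16422213] [ 0.29343003  0.40822847 -2.42158271] 0.017487668927866643
16.875 [0.58101925 0.06825162 0.17946963] [ 0.11749045 -0.61552247 -1.82444369]
```

View pics/c3.png

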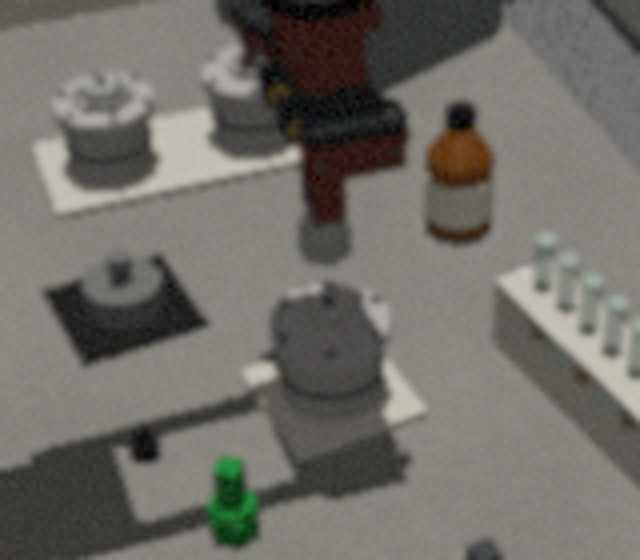

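View pics/top3.png

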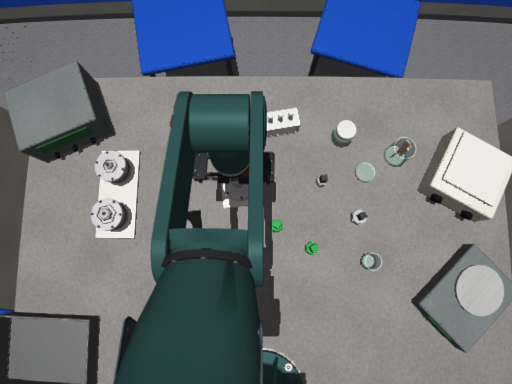

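```bash
cat > e.py <<'E'
from fit import *
for _ in range(4): print(current_position(),current_force()); sleep(.1)
d=dict(np.load("side3.npz")); P=cloud(d)
m=(np.hypot(P[...,0]-.582,P[...,1]-.069)<.03)&(P[...,2]>.146)&(P[...,2]<.1665)&(d["range_z"]>0)
m=cv2.erode(m.astype(np.uint8),np.ones((1,1)))>0
q=P[m]; print(len(q),q.min(0),q.max(0))
for th0 in np.radians([40,50,59,70,80]):
    f=minimize(lambda p:np.minimum(abs(hexin(q[:,0]-p[0],q[:,1]-p[1],.0346,p[2])),.004).mean()*1e3,[.582,.069,th0],method="Nelder-Mead",options=dict(initial_simplex=np.array([[.582,.069,th0],[.585,.07,th0],[.58,.073,th0],[.58,.066,th0+.1]])))
    print(f.fun,f.x*1e3,np.degrees(f.x[2]))
# low outlines
uv=np.argwhere(m); print(uv.min(0),uv.max(0))
E
python3 e.py
```

```text
[0.58101925 0.06825162 0.17946963] [ 0.11749045 -0.61552247 -1.82444369]
[0.58138371 0.06828474 0.17982245] [-0.78958008  0.40400984 -1.49478435]
[0.58168986 0.06865972 0.18003106] [ 0.40914391  0.43572606 -1.2803479 ]
[0.58186256 0.06910185 0.18007712] [-0.26748587 -0.19352826 -2.40279731]
87 [0.56234771 0.04260104 0.14693464] [0.59767539 0.07810593 0.16637321]
0.9511240894928179 [ 580.5074758    67.53499823 1025.50439939] 58.757073957225906
1.0116338677995054 [580.55659913  67.55108151 934.19276473] 53.525302670547276
0.9511114635885233 [ 580.50392805   67.53725566 1027.76297892] 58.886481031719384
0.9511141232183852 [ 580.50287065   67.53792944 1027.6567284 ] 58.88039332526676
0.9511253637166902 [ 580.50746244   67.53456475 1025.48607162] 58.756023853243924
[155 244] [165 257]
```

```bash
cat > f.py <<'E'
from fit import *
q2=Q(np.radians(74.2+14.7)); p=[.5824,.0696]
servo_line([*p,.140],q2,rate=.08); sleep(.4)
print(current_position(),current_force(),current_finger_gap())
r=servo_line([*p,.1125],q2,rate=.02,contact_N=6)
print(r,current_position(),current_force()); sleep(.3)
print(current_position(),current_force(),current_finger_gap(),current_clock())
d=capture("side"); cv2.imwrite(f"pics/side4.png",d["image"]); np.savez("side4.npz",**d)
cv2.imwrite("pics/c4.png",cv2.resize(d["image"][100:240,170:330],None,fx=4,fy=4,interpolation=cv2.INTER_CUBIC))
E
python3 f.py
```

```text
[0.58256399 0.0696173  0.14033122] [ 0.12121512  0.29754969 -0.90510143] 0.01835969415967433
True [0.58224649 0.06961103 0.11324212] [-0.97263347  0.52246105  6.84580922]
[0.58228169 0.06961955 0.11322643] [-0.4248985  -0.03434522  5.69352221] 0.017632553275053215 19.8833
```

View pics/c4.png

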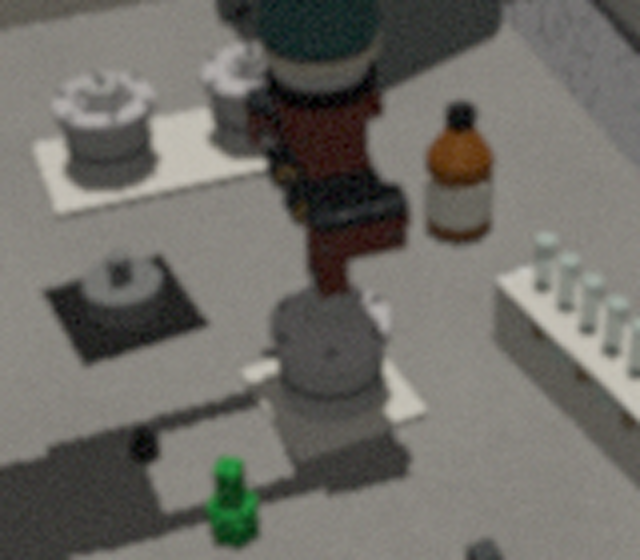

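Run:
```python
from h import *
d=dict(np.load("side4.npz")); P=cloud(d)
r=np.hypot(P[...,0]-.5815,P[...,1]-.069)
for a in np.arange(.08,.125,.004):
    m=(r<.022)&(abs(P[...,2]-a)<.002)&(d["range_z"]>0); q=P[m]
    if len(q): print(round(a,3),len(q),np.round(np.median(q,0),4),"rmax",round(float(r[m].max()),4))
d=capture("side");P=cloud(d)
print("cap",[ (s["conf"],np.round(np.median(P[s["region"]],0),3)) for s in silhouettes("side","cap")[:2]])
cv2.imwrite("pics/side5.png",cv2.resize(d["image"][100:330,150:400],None,fx=2.6,fy=2.6,interpolation=cv2.INTER_CUBIC))
cv2.imwrite("pics/zoom5.png",cv2.resize(d["image"][160:200,230:280],None,fx=14,fy=14,interpolation=cv2.INTER_CUBIC))
print(current_position(),current_force(),current_finger_gap())
```

```text
0.08 2 [0.5837 0.0524 0.0819] rmax 0.0218
0.084 19 [0.5725 0.056  0.0847] rmax 0.0218
0.088 18 [0.5733 0.0551 0.0871] rmax 0.0216
0.092 16 [0.5765 0.0558 0.0912] rmax 0.0201
0.096 15 [0.581  0.0553 0.0965] rmax 0.0213
0.1 14 [0.577  0.0563 0.1005] rmax 0.0218
0.104 17 [0.5752 0.0554 0.1048] rmax 0.0202
0.108 25 [0.5735 0.0589 0.1074] rmax 0.0185
0.116 12 [0.5733 0.0547 0.1154] rmax 0.0203
0.12 11 [0.5761 0.0515 0.1197] rmax 0.0213
0.124 15 [0.5775 0.0539 0.1242] rmax 0.0209
cap [(0.78, array([0.453, 0.221, 0.029]))]
[0.582289   0.06958425 0.11324717] [-1.06145647  0.20796654  5.51324617] 0.017754827782398726
```

View pics/zoom5.png

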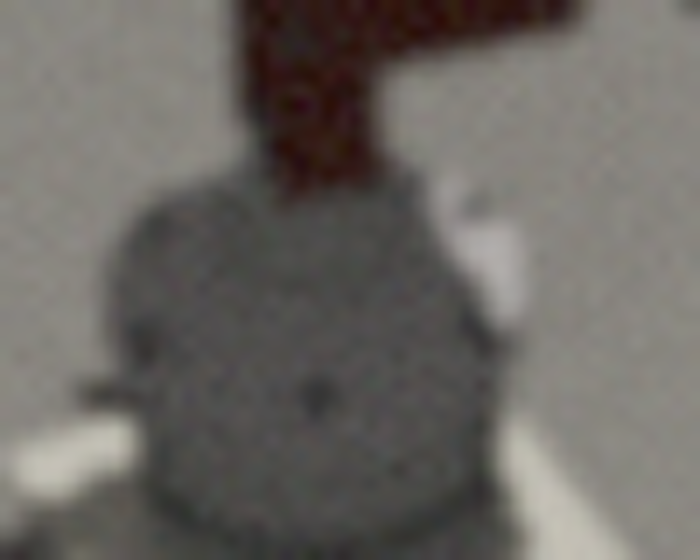

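View pics/side5.png

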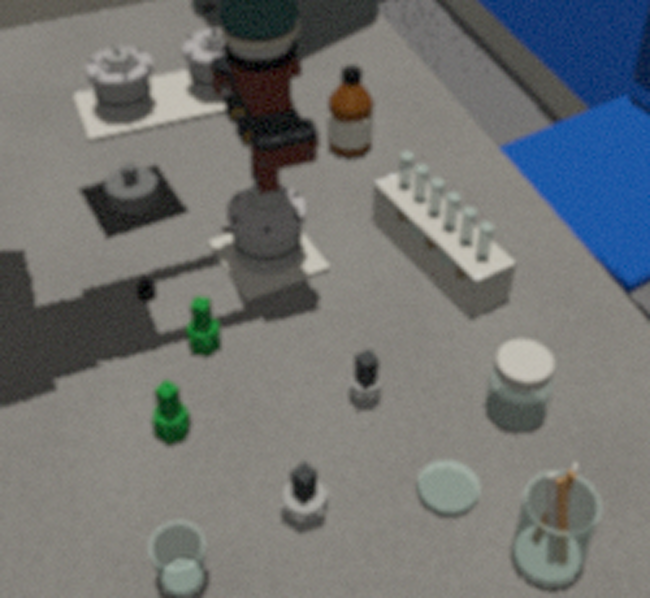

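The socket's shoulder reads 0.107 m (0.108 expected when seated). The cap is upright on the mat at (128,182) in this crop, and the two other sockets stand at (366,378) and (304,495). Handing in now.

```bash
python3 -c "
from h import *
print(current_clock()); close_job()"
```

```text
20.0333
the job is handed in; nothing more can be done
```

I moved the cap onto the mat. The medium socket is fully seated on the cradle vessel's nut and still gripped, and I handed the job in at 20.0 s of the 67 s allowed. The hand-in reported no verdict.

- **Cap:** it stands upright on the mat, let go. The side camera after seating showed it there.
- **Choice of socket:** I fitted the nut and collar in the top view before trying any socket. The 26 mm nut fitted clearly best (residual 1.5 mm, against about 3 mm for the other two sizes). The two rack vessels came out as 20 and 32 mm, which agrees.
- **Trial:** I tried only the medium socket. It went down on the first attempt and met its first contact, about 6–7 N, with the rim at 78 mm. That is lid height; a nut stop would be at 91–94 mm and a collar stop at 86 mm.
- **Last checks:** depth showed the socket's shoulder at about 107 mm (108 expected when seated). The finger gap was 17.7 mm on the 18 mm adapter, and the steady push was about 5.5 N. The small and large sockets and the bystanders were not touched and stood as before.
- **Disagreements:** the two cameras differed by about 2 mm in y at the nut and the socket, so I corrected the target from the socket's position in the gripper. The side-camera fit of the nut was poor (6 mm residual), but its position and angle agreed with the top view apart from that y offset. I could not check the final centring from above because the arm blocked the top camera.

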